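# Feel for the free charger bay and lock a stick battery into it

### The arm

A 6-joint arm with a two-finger parallel gripper is mounted at the origin on a cart in front of the work surface, level with it; the furniture and walls round the work are solid. World frame = base frame: x ahead of the robot, y to its left, z up, the work surface at z = 0. Lengths are in mm, angles in rad, forces in N, time in s.
With the tool pointing down it reaches from about 375 to 925 mm from the base axis. Payload 5.7 kg.
Tool frame: the origin (TCP) lies midway between the tips of the shut fingers; the grasp point (between the pads) lies manip.grip_depth behind it (manip.grip_depth is the distance from the TCP to the grasp point, in mm); z points along the fingers, y is the line along which they close (so a half turn about z gives the same grasp; the last joint's range is limited). The gripper opens to 88 mm and grips with 3 to 60 N. Pads are 20 mm wide; open, the fingers measure 115 mm over their backs; the gripper's body (75 mm by 178 mm) begins 61 mm behind the grasp point.
Start: joints at [1.215, 0.359, 1.51, -0, 1.272, -0.115], TCP at [143.082, 582.657, 222.623] pointing down, gripper open.
Joint ranges: [-2.97, 2.97], [-1.01, 2.36], [0.21, 2.38], [-0.96, 4.11], [0.2, 2.71], [-2.98, 2.98]. Speed limits (rad/s): [2.39, 2.39, 3.14, 3.14, 3.14, 3.14].

### API

Orientations are given as a unit quaternion [x, y, z, w].
In Python, from station import status, viewer, manip, models gives the robot as it stands.
- The arm moves only by the tool send_rows, never from a script. Its argument "plan" is a list of rows, each an object with "linear": the shift along the world's x, y, z in m, a list of three; "turn": the turn about the world's z in degrees. A call has 1 to 5 rows; each row shifts and turns the commanded pose from where the row before left it; what a row does not reach is not made up. A row lasts 1/8 s, in which the tool goes at most 62.5 mm and 10.7 degrees, less where a joint would pass 70% of its speed; a pose out of reach is approached as far as the arm can. A call with a gripper value outside its range is refused whole. "claw" is the gripper command: -1 is shut, 1 is fully open, values between are in proportion, set as the call begins (left out, the last holds). The fingers move at their own pace and stop on an object; "force" is the grip in N (left out, the last holds). Time passes only in rows, so rows that do not move let the fingers close. It gives the time, the measured TCP pose, the force, the opening and the grip force at its end, in the units of the state.
- status.get_obs(): the state, without advancing time (a new reading comes with each control period).
- viewer.grab_frame(name): name is "side" or "top"; returns (picture, depth): 480x640x3 uint8, blue, green, red; 480x640 float32, mm along the optical axis (not along the pixel's ray), 0 where there is no reading.
- viewer.camera_model(name): a dict with "fx", "fy", "cx", "cy" (pixels), "dist_coeffs" ([k1, k2, p1, p2, k3] as OpenCV has them; the pictures are not rectified), "pose" (4x4, takes a point from camera to world coordinates). Camera axes: x right, y up, looking along -z (the intrinsics and any distortion apply to the point x, -y, -z); pixel columns grow to the right and rows downward; lengths in mm; the calibration is good to about 2 mm. A picture is of the moment at which its call begins. camera_model takes no time and is no camera call.
- manip.finish_job(): hands the job in; it is judged then, once.
Trained networks look in the newest picture that a camera, given by its name, has taken for a name from the list of things; names that differ only in an ending like _2 or _b are one class to them, and where a whole thing is asked for, a point or a joint stands for the part that bears it (a point fixed in the world has none). Each returns a list of dicts, best first, with "conf" (0 to 1); they miss things now and then, are a little off and sometimes report something else, mostly with a low value. They report only what shows in the picture. A call takes as long as a camera call.
- models.trace(camera, label): "pixels" (480x640 bool, what is visible of it) and "location" ([column, row] in pixels, amid what is visible of it).
The state is a dict: "time_s": time; "joint_pos": joint angles; "dq": joint speeds; "tau": joint torques, N m; "tool_pos": TCP position; "eef_rot": TCP orientation; "wrist_force": force on the tool from outside, world axes, zero at the start; "moment": the same for the moment, N m; "grip_width": opening from 0.0 (shut) to 1.0 (fully open); "finger_force": force on a finger pad.
Only numpy, scipy, OpenCV 4.12 (cv2) and the standard library are available. Lean on these libraries where they do the work, as an engineer would, in place of code of your own. Each camera call takes 0.05 s, during which the arm holds its last target. There are 200 camera calls.

### The job

Load the long stick battery into the charger. Two of the charger's three bays still have the stop block for short batteries under their spring plate, where it cannot be seen, so lower the battery gently and feel for the bay whose plate goes all the way down; never force it against a block. In that bay push the battery down against the spring, turn it clockwise until it stops and let it come up into its lock, then let go; leave the short battery and the wine glass standing where they are.

Things in the scene. Friction and masses are not known exactly. Their poses are not given: they have to be found in the camera images.
- charger: Grey bench charger, fixed to the bench, 100 mm (its x) by 244 mm (its y), 70 mm high; origin under its centre, z up, cooling slots on its -x side. Three bays 75 mm apart along its y. Each has an aluminium locking ring of 35 mm inner diameter, closed 3 mm below its top by a black spring plate. A stop block (black, 31 mm wide, 34 mm high) lies under two of the plates.
- bay_1 (a point): Bay at the charger's +y end: centre of the ring's top face, 68 mm above the bench; axes as the charger's. In a free bay the long battery's foot goes 52 mm below the ring's top to a firm stop; with a block under the plate the firm stop comes at 22 mm. Pins that miss the notches land on the ring, foot 36 mm deep. Which bay is free varies and is not reported.
- bay_2 (a point): The same point of the middle bay. Every ring has two opposite notches, 38 degrees wide, for the battery's pins, centred on the line 60 degrees counter-clockwise (from above) of the charger's x axis. Near the firm stop (from 2.5 mm above it) the pins turn clockwise under the ring's 6 mm thick bridge, 60 degrees (68 at most), to a stop; the other way is blocked.
- bay_3 (a point): The same point of the bay at the charger's -y end. At the end of the turn, in every bay, the pins lie along the charger's x axis; when the push eases the spring lifts the battery so that they rise into pockets 3 mm higher than the bridge's underside. Locked, the foot is 46.5 mm below the ring's top, 5.5 mm higher than at the firm stop, and it cannot turn back or be pulled out.
- long_battery_center (a point): Half-way up the long battery: upright on the bench, 120 mm high, about 160 g. Black lower part 32 mm wide, foot chamfered 3.5 mm; collar 37 mm wide 60 to 66 mm up; above it the ribbed grey head to grip, 33 mm wide. Two 7 mm steel pins stick out on opposite sides, to 20.5 mm from the axis, 40 mm above the foot, along its x axis (a half turn makes no difference), as does the ridge on its top. z up.
- short_battery_center (a point): Half-way up the short battery (45 mm above its foot), which stands upright on the bench: 90 mm high, head, collar and pins like the long one's, pins 10 mm above the foot. To be left alone.
- wine_swirl_3: Stemmed wine glass with a gilt rim, 90 mm wide and 149 mm high, standing behind and to the left of the batteries; origin at the centre of its foot. To be left alone.
- plate_1: Spring plate of the bay at the +y end, black, 33 mm wide; origin at the centre of its upper face, 65 mm above the bench at rest. All three alike: the foot of the battery pushes it down against 3 N at first, 7 N at 49 mm. What it stops on is cushioned (about 7 N per mm for 4 mm, then rigid). More than 45 N on a plate breaks its spring.
- plate_2: Spring plate of the bay in the middle, black, 33 mm wide; origin at the centre of its upper face, 65 mm above the bench at rest. 
- plate_3: Spring plate of the bay at the -y end, black, 33 mm wide; origin at the centre of its upper face, 65 mm above the bench at rest. 

How it is judged (in metres and radians):
At the end, for the whole second after the job is handed in: The long battery stands upright (within 5 degrees) in one of the bays, centred within 5 mm, its pins lifted into the lock pockets: foot 46.5 mm (within 2 mm) below the ring's top, pins along the charger's x axis within 12 degrees; it is let go ((horizontal distance between long_battery_center and bay_1 below 0.005 m or horizontal distance between long_battery_center and bay_2 below 0.005 m or horizontal distance between long_battery_center and bay_3 below 0.005 m) and z of long_battery_center in the frame of bay_1 between 0.0115 and 0.0155 m and angle between the x axis of long_battery_center and the x axis of charger, either way round below 0.22 rad and angle between long_battery_center's own z axis and vertical below 0.09 rad); the robot touches nothing.
It fails at once if the battery is pressed on a spring plate with more than 45 N (contact force between long_battery and plate_1 above 45 N or contact force between long_battery and plate_2 above 45 N or contact force between long_battery and plate_3 above 45 N).
It fails at once if the short battery is moved by more than 30 mm or tipped (distance of short_battery_center from where it was at the start of the episode above 0.03 m or angle between short_battery_center's own z axis and vertical above 0.4 rad).
It fails at once if the wine glass is moved by more than 30 mm or tipped (distance of wine_swirl_3 from where it was at the start of the episode above 0.03 m or angle between wine_swirl_3's own z axis and vertical above 0.4 rad).
It also fails if it takes over 61 s, if anything falls off the work surface, if the arm or the gripper's body presses on something with over 40 N, if the wrist force passes 120 N, or if a joint passes its speed limit or range.

## Working session

There is one attempt and no reset: what is moved stays moved. The work goes in short steps, Python scripts to look and compute and a tool call to move; the robot and the scene stay as the last step left them, time stands still between calls to the robot, and variables do not carry over. Pictures are saved under pics/ and viewed, at most 10 in all, crops included, and the job is handed in when it is done.

Besides the shell and the picture viewer there is one more tool, called after "Request:" in YAML: its name, and indented under it one key for each argument. send_rows: Moves the arm, as the interface text tells. Its arguments: {"type":"object","properties":{"plan":{"type":"array"},"claw":{"type":"number"},"force":{"type":"number"}},"required":["plan"]}

```bash
mkdir -p pics; cat > h.py <<'E'
import numpy as np, cv2
from station import status, viewer, manip, models
def pts(cam, D, mask):
    m=viewer.camera_model(cam); v,u=np.nonzero(mask&(D>0))
    K=np.array([[m["fx"],0,m["cx"]],[0,m["fy"],m["cy"]],[0,0,1.]])
    n=cv2.undistortPoints(np.c_[u,v].astype(float)[:,None],K,np.array(m["dist_coeffs"]))[:,0]
    d=D[v,u]; P=np.c_[n[:,0]*d,-n[:,1]*d,-d,np.ones(len(d))]
    return (np.array(m["pose"])@P.T).T[:,:3],np.c_[u,v]
E
python3 - <<'E'
from h import *
o=status.get_obs(); print(o["time_s"],o["tool_pos"],o["eef_rot"],o["wrist_force"],manip.grip_depth)
for c in("top","side"):
    I,D=viewer.grab_frame(c); cv2.imwrite(f"pics/{c}0.png",I); np.save(f"{c}0.npy",D)
    print(c,np.round(np.array(viewer.camera_model(c)["pose"]),2).tolist())
    for l in("charger","long_battery_center","short_battery_center","wine_swirl_3","plate_1"):
        for r in models.trace(c,l)[:3]:
            P,_=pts(c,D,r["pixels"])
            if len(P): 
                z=np.percentile(P[:,2],97); T=P[P[:,2]>z-6]
                print(c,l,round(r["conf"],2),np.round(r["location"]),len(P),"ztop",round(z),"topmean",T.mean(0).round(1),"min",P.min(0).round(),"max",P.max(0).round())
E
```

```text
0.0 [142.84050091 582.02416687 221.81640664] [ 1.20081243e-01  9.92763642e-01 -8.94804363e-04 -2.14718054e-04] [-0.40146338  0.65229798 -0.77800517] 18.700000000000003
top [[0.0, 1.0, -0.06, 449.41], [-1.0, 0.0, -0.0, 9.41], [-0.0, 0.06, 1.0, 1106.21], [0.0, 0.0, 0.0, 1.0]]
top charger 0.84 [437. 236.] 5710 ztop 74 topmean [ 524.5 -234.8   70.5] min [ 473. -384.   -5.] max [ 584. -113.   77.]
top long_battery_center 0.64 [305. 242.] 254 ztop 124 topmean [512.   41.7 121.2] min [493.  24.   4.] max [528.  57. 128.]
top short_battery_center 0.89 [236. 266.] 295 ztop 94 topmean [458.3 190.5  91.2] min [442. 172.  -1.] max [474. 224.  97.]
top wine_swirl_3 0.76 [155. 197.] 2114 ztop 148 topmean [600.  335.1 146.5] min [551. 285.  -3.] max [641. 373. 152.]
top plate_1 0.75 [400. 234.] 178 ztop 69 topmean [ 525.6 -160.1   65.5] min [ 511. -175.   61.] max [ 541. -145.   70.]
top plate_1 0.61 [437. 234.] 192 ztop 69 topmean [ 525.2 -234.8   65.8] min [ 509. -257.    5.] max [ 541. -220.   71.]
top plate_1 0.58 [475. 238.] 196 ztop 69 topmean [ 524.1 -310.4   65.8] min [ 509. -333.   19.] ma
[... 164 characters left out ...]
 3177 ztop 72 topmean [ 525.  -219.4   69.8] min [ 465. -439.   -2.] max [579.  33. 121.]
side long_battery_center 0.77 [317. 264.] 926 ztop 121 topmean [512.3  45.8 119.7] min [ 482. -120.   -2.] max [529.  62. 124.]
side short_battery_center 0.8 [349. 326.] 854 ztop 92 topmean [458.8 194.2  89.9] min [425.  90.  -1.] max [476. 211.  94.]
side wine_swirl_3 0.57 [271. 376.] 5149 ztop 148 topmean [598.5 327.8 146.3] min [552. 164.  -1.] max [666. 377. 152.]
side plate_1 0.52 [303. 177.] 37 ztop 67 topmean [ 523.2 -311.1   65.3] min [ 513. -327.   63.] max [ 534. -300.   68.]
side plate_1 0.38 [303. 208.] 67 ztop 67 topmean [ 525.6 -159.8   65.2] min [ 512. -172.   62.] max [ 538. -145.   68.]
```

View crops.

```bash
python3 - <<'E'
from h import *
I=cv2.imread("pics/top0.png"); J=cv2.imread("pics/side0.png")
r=lambda A,x,y,w,h,s:cv2.resize(A[y:y+h,x:x+w],(w*s,h*s),interpolation=cv2.INTER_CUBIC)
a=r(I,375,170,125,130,4); b=r(I,283,222,44,40,6); c=r(J,290,225,55,80,6)[:, :300]
C=np.zeros((600,800,3),np.uint8); C[:520,:500]=a; C[:240,502:766]=b
c=r(J,292,228,50,70,5); C[245:595,502:752]=c
cv2.imwrite("pics/c1.png",C)
# charger yaw from the top mask
D=np.load("top0.npy"); P,_=pts("top",D,(D>0)); 
m=(abs(P[:,2]-69)<5)&(P[:,1]<-90)&(P[:,1]>-390)&(P[:,0]>440)&(P[:,0]<620)
print(m.sum(),cv2.minAreaRect(P[m][:,:2].astype(np.float32)))
E
```

```text
5222 ((525.2723999023438, -236.07305908203125), (245.95509338378906, 100.1349105834961), 89.36186981201172)
```

View pics/c1.png

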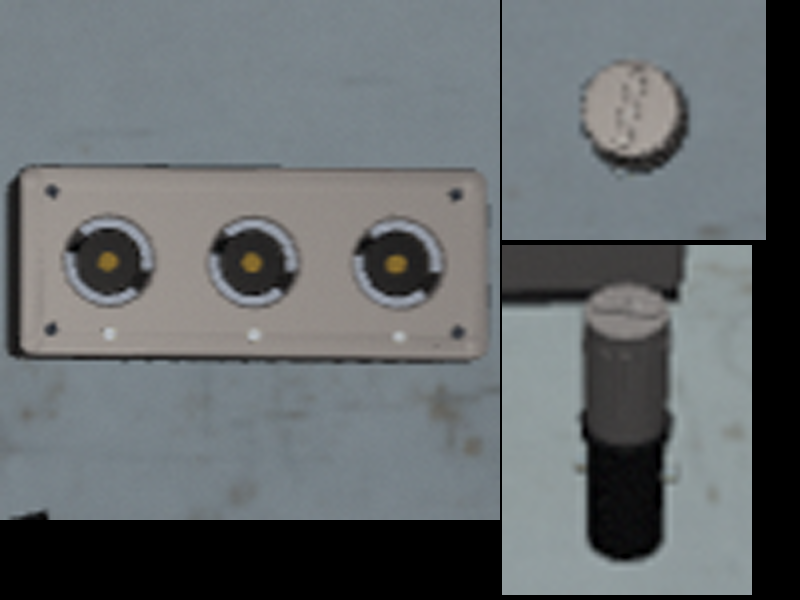

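View pics/top0.png

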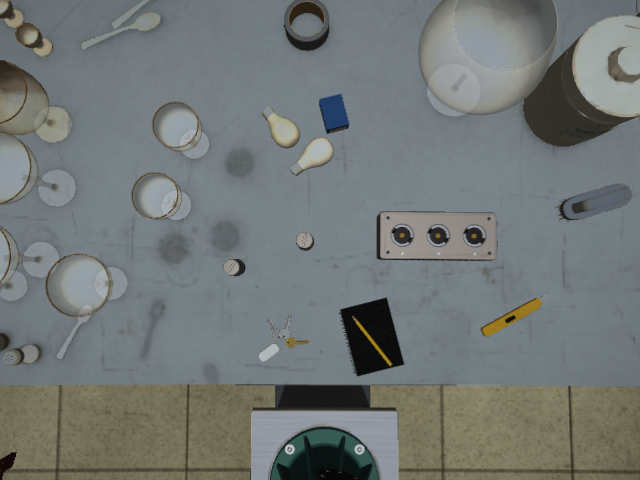

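```bash
cat >> h.py <<'E'
def ray(cam,uv,z):
    m=viewer.camera_model(cam); K=np.array([[m["fx"],0,m["cx"]],[0,m["fy"],m["cy"]],[0,0,1.]])
    n=cv2.undistortPoints(np.array(uv,float).reshape(-1,1,2),K,np.array(m["dist_coeffs"]))[:,0]
    T=np.array(m["pose"]); d=np.c_[n[:,0],-n[:,1],-np.ones(len(n))]@T[:3,:3].T
    return T[:3,3]+d*((z-T[2,3])/d[:,2])[:,None]
E
python3 - <<'E'
from h import *
for n,c,uv,z in(("pins","side",[(307.2,272.6),(326,274.2)],40),("ridge","side",[(309.6,240.6),(325.2,242.2)],121),("ridgetop","top",[(283+118/6,222+145/6),(283+138/6,222+70/6)],121),
 ("rings z68","top",[(375+109/4,170+261/4),(375+254/4,170+262/4),(375+399/4,170+264/4)],68),("batt top disc","top",[(283+129/6,222+107/6)],120)):
    P=ray(c,uv,z); d=P[-1]-P[0]; print(n,P.round(1).tolist(),np.degrees(np.arctan2(d[1],d[0])).round(1))
I=cv2.cvtColor(cv2.imread("pics/top0.png"),cv2.COLOR_BGR2GRAY).astype(float)
c=np.array([304.5,240]); v,u=np.mgrid[0:480,0:640]; m=np.hypot(u-c[0],v-c[1])<6.5
w=np.clip(np.median(I[m])-I-8,0,None)*m; p=np.c_[u[m],v[m]]; C=np.cov(p.T,aweights=w[m]); e=np.linalg.eigh(C)[1][:,1]; print(e,np.degrees(np.arctan2(-e[0],-e[1])),np.linalg.eigvalsh(C))
E
```

```text
pins [[530.6, 41.5, 40.0], [493.7, 47.9, 40.0]] 170.1
ridge [[525.7, 42.4, 121.0], [496.8, 48.6, 121.0]] 168.0
ridgetop [[499.2, 43.7, 121.0], [524.0, 37.2, 121.0]] -14.7
rings z68 [[525.0, -162.0, 68.0], [524.6, -237.4, 68.0], [523.7, -312.6, 68.0]] -90.5
batt top disc [[511.8, 40.1, 120.0]] 0.0
[-0.22313286  0.97478804] 167.10689228073738 [ 1.64546417 16.81299332]
```

Request:
send_rows:
  plan:
    - {"linear": [0.06, -0.01, 0], "turn": 0}
    - {"linear": [0.06, -0.01, 0], "turn": 0}
    - {"linear": [0.05, -0.03, 0], "turn": 0}
    - {"linear": [0.03, -0.05, 0], "turn": 0}
    - {"linear": [0.03, -0.05, 0], "turn": 0}
  claw: 1

```text
time_s: 1.23
tool_pos: [374.3, 431.3, 222.5]
eef_rot: [0.12, 0.993, 0.0, 0.0]
wrist_force: [1.2, -0.6, -0.2]
grip_width: 0.995
finger_force: 0.0
```

Request:
send_rows:
  plan:
    - {"linear": [0.02, -0.056, 0], "turn": 0}
    - {"linear": [0.02, -0.056, 0], "turn": 0}
    - {"linear": [0.02, -0.056, 0], "turn": 0}
    - {"linear": [0.02, -0.056, 0], "turn": 0}
    - {"linear": [0.02, -0.056, 0], "turn": 0}

```text
time_s: 1.85
tool_pos: [473.7, 150.9, 223.0]
eef_rot: [0.12, 0.993, 0.0, 0.0]
wrist_force: [0.7, -0.4, -0.7]
grip_width: 0.998
finger_force: 0.0
```

Request:
send_rows:
  plan:
    - {"linear": [0.02, -0.055, 0], "turn": 0}
    - {"linear": [0.019, -0.055, 0], "turn": 0}
    - {"linear": [0, 0, 0], "turn": 0}
    - {"linear": [0, 0, 0], "turn": 0}

```text
time_s: 2.35
tool_pos: [511.7, 42.8, 222.5]
eef_rot: [0.121, 0.993, 0.0, -0.0]
wrist_force: [-0.1, 0.4, 1.2]
grip_width: 0.999
finger_force: 0.0
```

Request:
send_rows:
  plan:
    - {"linear": [0, 0, -0.05], "turn": 0}
    - {"linear": [0, 0, -0.05], "turn": 0}
    - {"linear": [0, 0, -0.035], "turn": 0}
    - {"linear": [0, 0, -0.012], "turn": 0}
    - {"linear": [0, 0, 0], "turn": 0}

```text
time_s: 2.98
tool_pos: [511.7, 43.7, 75.6]
eef_rot: [0.119, 0.993, -0.0, -0.001]
wrist_force: [-0.3, -0.2, 0.3]
grip_width: 1.002
finger_force: 0.0
```

Request:
send_rows:
  plan:
    - {"linear": [0, 0, 0], "turn": 0}
    - {"linear": [0, 0, 0], "turn": 0}
    - {"linear": [0, 0, 0], "turn": 0}
    - {"linear": [0, 0, 0], "turn": 0}
    - {"linear": [0, 0, 0], "turn": 0}
  claw: -1
  force: 40

```text
time_s: 3.6
tool_pos: [512.2, 42.6, 75.7]
eef_rot: [0.12, 0.993, -0.0, 0.0]
wrist_force: [0.7, 0.4, 0.0]
grip_width: 0.47
finger_force: 0.0
```

Request:
send_rows:
  plan:
    - {"linear": [0, 0, 0], "turn": 0}
    - {"linear": [0, 0, 0], "turn": 0}
    - {"linear": [0, 0, 0], "turn": 0}

```text
time_s: 3.98
tool_pos: [512.1, 42.6, 75.6]
eef_rot: [0.12, 0.993, -0.0, -0.0]
wrist_force: [-1.0, -1.2, 1.2]
grip_width: 0.369
finger_force: 40.0
```

Request:
send_rows:
  plan:
    - {"linear": [0, 0, 0.03], "turn": 0}
    - {"linear": [0, 0, 0.05], "turn": 0}
    - {"linear": [0, 0, 0.05], "turn": 0}
    - {"linear": [0, 0, 0.0], "turn": 0}

```text
time_s: 4.47
tool_pos: [514.9, 42.6, 209.3]
eef_rot: [0.12, 0.993, 0.0, 0.004]
wrist_force: [0.8, 0.1, -1.7]
grip_width: 0.374
finger_force: 40.0
```

Request:
send_rows:
  plan:
    - {"linear": [0.002, -0.02, 0], "turn": -10}
    - {"linear": [0.002, -0.02, 0], "turn": -10}
    - {"linear": [0.002, -0.02, 0], "turn": -10}
    - {"linear": [0.002, -0.02, 0], "turn": -10}
    - {"linear": [0.002, -0.02, 0], "turn": -10}

```text
time_s: 5.1
tool_pos: [520.8, -57.6, 203.7]
eef_rot: [0.531, 0.847, -0.001, -0.002]
wrist_force: [0.9, 0.4, -1.4]
grip_width: 0.368
finger_force: 40.0
```

Request:
send_rows:
  plan:
    - {"linear": [0.001, -0.02, 0], "turn": -10}
    - {"linear": [0.001, -0.02, 0], "turn": -10}
    - {"linear": [0.001, -0.02, -0.01], "turn": -10}
    - {"linear": [0, -0.02, -0.01], "turn": -10}
    - {"linear": [0, -0.02, -0.01], "turn": -10}

```text
time_s: 5.72
tool_pos: [523.8, -157.5, 173.4]
eef_rot: [0.839, 0.544, -0.001, -0.001]
wrist_force: [-0.0, -0.5, -1.4]
grip_width: 0.374
finger_force: 40.0
```

Request:
send_rows:
  plan:
    - {"linear": [0, -0.003, 0], "turn": -8.6}
    - {"linear": [0, 0, 0], "turn": 0}
    - {"linear": [0, 0, 0], "turn": 0}

```text
time_s: 6.1
tool_pos: [524.5, -159.8, 174.8]
eef_rot: [0.876, 0.483, -0.0, -0.001]
wrist_force: [-0.2, 0.3, -1.1]
grip_width: 0.374
finger_force: 40.0
```

```bash
python3 - <<'E'
from h import *
o=status.get_obs(); print(o["time_s"],o["tool_pos"],o["eef_rot"],o["joint_pos"])
C=np.zeros((600,800,3),np.uint8)
I,D=viewer.grab_frame("side"); np.save("s1.npy",D); cv2.imwrite("pics/s1.png",I)
C[:]=cv2.resize(I[120:240,240:400],(800,600),interpolation=cv2.INTER_CUBIC); cv2.imwrite("pics/c2.png",C)
for r in models.trace("side","long_battery_center")[:2]:
    P,_=pts("side",D,r["pixels"]); print(r["conf"],np.round(r["location"]),len(P),P.min(0),P.max(0),np.median(P,0))
E
```

```text
6.1 [ 524.48767173 -159.846956    174.78907822] [ 8.75567393e-01  4.83095245e-01 -4.41131244e-04 -7.27665033e-04] [-4.21936973e-01  3.35344152e-01  1.67901890e+00  1.87368526e-04
  1.12892304e+00  1.40405871e-01]
0.75 [306. 170.] 708 [ 5.05837541e+02 -4.88693092e+02 -3.31818696e-01] [ 539.91659548 -138.85790579  223.0149131 ] [ 523.82648202 -146.56601845  165.31620023]
```

View pics/c2.png

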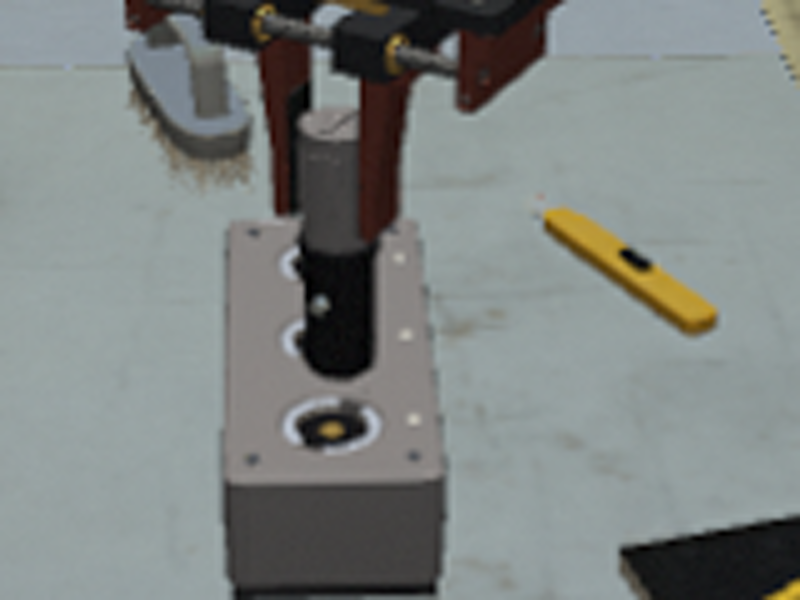

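```bash
python3 - <<'E'
from h import *
from scipy.optimize import least_squares
D=np.load("s1.npy"); m=np.zeros(D.shape,bool); m[165:200,295:322]=1
P,_=pts("side",D,m)
P=P[(np.hypot(P[:,0]-524.5,P[:,1]+160)<22)&(P[:,2]>102)&(P[:,2]<155)]
f=lambda p:np.hypot(P[:,0]-p[0]-p[2]*(P[:,2]-125),P[:,1]-p[1]-p[3]*(P[:,2]-125))-16
s=least_squares(f,[524,-160,0,0],loss="soft_l1"); print(len(P),s.x,np.std(s.fun),P[:,2].min())
for z0 in(105,120): 
    Q=P[abs(P[:,2]-z0-5)<5]; print(z0,Q[:,0].min(),Q[:,0].max())
# ring 1 centre in side image
print(ray("side",[(240+331/5,120+428/5)],68))
# the plate / ring from depth, side
m[:]=0; m[195:216,290:322]=1; I=cv2.imread("pics/s1.png"); 
v,u=np.nonzero(m); w=(I[v,u].min(1)>150)
R=ray("side",np.c_[u,v][w],68); R=R[np.hypot(R[:,0]-525,R[:,1]+160)<25]; c=least_squares(lambda p:np.hypot(R[:,0]-p[0],R[:,1]-p[1])-19.5,[525,-160],loss="soft_l1"); print(len(R),c.x,np.std(c.fun))
print(ray("side",[(240+340/5,120+345/5)],120),ray("side",[(240+340/5,120+345/5)],105))
E
```

```text
287 [ 5.21139743e+02 -1.60417951e+02  1.41277492e-02 -5.97476428e-03] 1.6303924463557953 102.46496414833382
105 507.8623025042627 536.7511770747167
120 507.81681800711704 536.5920777147148
[[ 525.43446832 -156.75292557   68.        ]]
49 [ 525.98937322 -160.5056711 ] 1.537211826024633
[[ 521.55040838 -143.82701868  120.        ]] [[ 520.68247665 -168.41144942  105.        ]]
```

Request:
send_rows:
  plan:
    - {"linear": [0.0035, 0, -0.01], "turn": 0}
    - {"linear": [0, 0, -0.01], "turn": 0}
    - {"linear": [0, 0, 0], "turn": 0}
    - {"linear": [0, 0, 0], "turn": 0}

```text
time_s: 6.7
tool_pos: [528.5, -160.3, 155.5]
eef_rot: [0.876, 0.482, -0.0, -0.0]
wrist_force: [-0.0, -0.3, -1.9]
grip_width: 0.369
finger_force: 40.0
```

```bash
python3 - <<'E'
from h import *
o=status.get_obs(); print(o["time_s"],o["tool_pos"],o["wrist_force"])
I,D=viewer.grab_frame("side"); np.save("s2.npy",D); cv2.imwrite("pics/s2.png",I)
cv2.imwrite("pics/c3.png",cv2.resize(I[155:225,265:358],(797,600),interpolation=cv2.INTER_CUBIC))
E
```

```text
6.7 [ 528.48355212 -160.2937142   155.4532499 ] [-0.01693256 -0.25316294 -1.85919763]
```

View pics/c3.png

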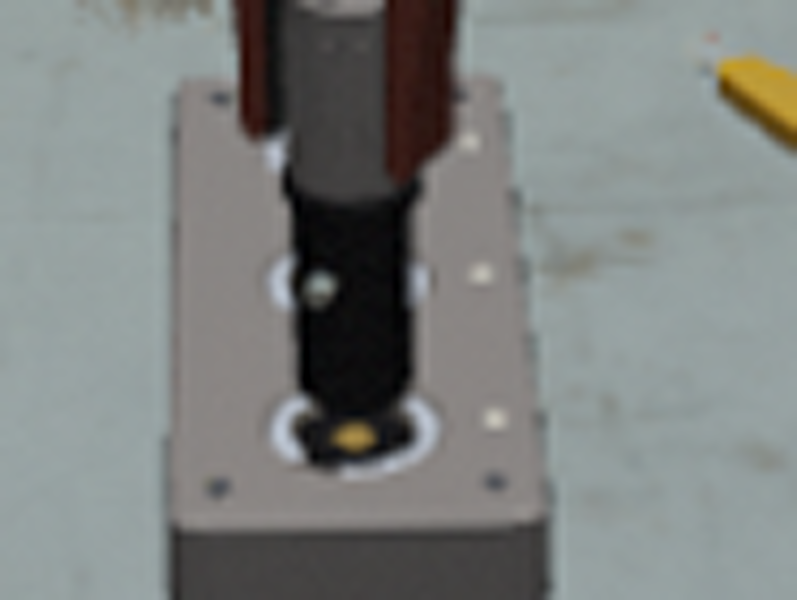

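```bash
python3 - <<'E'
from h import *
from scipy.optimize import least_squares
s=600/70; U=lambda a,b:(265+a/s-.5,155+b/s-.5)
print("front low edge",ray("side",[U(355,413)],80), "front shoulder z83",ray("side",[U(355,408)],83))
print("ring outer L,R,bottom",ray("side",[U(272,432),U(440,432),U(355,477)],68).round(1).tolist(),"pad",ray("side",[U(355,437)],65))
D=np.load("s2.npy"); m=np.zeros(D.shape,bool); m[178:202,297:316]=1
P,_=pts("side",D,m); P=P[(np.hypot(P[:,0]-525,P[:,1]+160)<20)&(P[:,2]>84)&(P[:,2]<135)]
f=lambda p:np.hypot(P[:,0]-p[0],P[:,1]-p[1])-16
r=least_squares(f,[525,-160],loss="soft_l1"); print(len(P),r.x,np.std(r.fun))
m[:]=0; m[206:214,285:325]=1; P,_=pts("side",D,m); print("charger top z", np.median(P[:,2]))
E
```

```text
front low edge [[ 526.20601288 -150.54661683   80.        ]] front shoulder z83 [[ 526.25934258 -148.34177567   83.        ]]
ring outer L,R,bottom [[548.2, -160.7, 68.0], [503.2, -158.7, 68.0], [526.7, -138.2, 68.0]] pad [[ 525.93115347 -161.80835718   65.        ]]
269 [ 525.30866766 -160.88345475] 1.3015531770054913
charger top z 69.62200121175442
```

Request:
send_rows:
  plan:
    - {"linear": [0, 0, -0.005], "turn": 0}
    - {"linear": [0, 0, -0.004], "turn": 0}
    - {"linear": [0, 0, -0.003], "turn": 0}
    - {"linear": [0, 0, 0], "turn": 0}

```text
time_s: 7.25
tool_pos: [528.3, -160.3, 143.3]
eef_rot: [0.876, 0.482, -0.0, -0.0]
wrist_force: [-0.5, -0.6, -2.0]
grip_width: 0.377
finger_force: 40.0
```

Request:
send_rows:
  plan:
    - {"linear": [0, 0, -0.002], "turn": 0}
    - {"linear": [0, 0, -0.001], "turn": 0}
    - {"linear": [0, 0, 0], "turn": 0}

```text
time_s: 7.62
tool_pos: [528.6, -160.4, 140.7]
eef_rot: [0.876, 0.482, 0.0, -0.0]
wrist_force: [0.9, -0.7, -1.7]
grip_width: 0.37
finger_force: 40.0
```

Request:
send_rows:
  plan:
    - {"linear": [0, 0, -0.002], "turn": 0}
    - {"linear": [0, 0, -0.001], "turn": 0}
    - {"linear": [0, 0, 0], "turn": 0}

```text
time_s: 8.0
tool_pos: [528.7, -160.4, 137.7]
eef_rot: [0.876, 0.482, 0.0, 0.0]
wrist_force: [-0.7, 0.4, 1.3]
grip_width: 0.37
finger_force: 40.0
```

Request:
send_rows:
  plan:
    - {"linear": [0, 0, -0.002], "turn": 0}
    - {"linear": [0, 0, -0.001], "turn": 0}
    - {"linear": [0, 0, 0], "turn": 0}

```text
time_s: 8.38
tool_pos: [528.7, -160.4, 134.6]
eef_rot: [0.876, 0.482, 0.0, 0.0]
wrist_force: [-0.1, 0.0, 1.8]
grip_width: 0.37
finger_force: 40.0
```

Request:
send_rows:
  plan:
    - {"linear": [0, 0, -0.003], "turn": 0}
    - {"linear": [0, 0, -0.003], "turn": 0}
    - {"linear": [0, 0, -0.002], "turn": 0}
    - {"linear": [0, 0, 0], "turn": 0}

```text
time_s: 8.88
tool_pos: [528.7, -160.4, 126.5]
eef_rot: [0.876, 0.482, 0.0, -0.0]
wrist_force: [-0.5, 0.5, 2.6]
grip_width: 0.371
finger_force: 40.0
```

Request:
send_rows:
  plan:
    - {"linear": [0, 0, -0.001], "turn": 0}
    - {"linear": [0, 0, -0.001], "turn": 0}
    - {"linear": [0, 0, -0.001], "turn": 0}
    - {"linear": [0, 0, 0], "turn": 0}

```text
time_s: 9.38
tool_pos: [528.7, -160.4, 123.6]
eef_rot: [0.876, 0.482, 0.0, -0.0]
wrist_force: [-0.1, -0.5, 3.9]
grip_width: 0.372
finger_force: 40.0
```

Request:
send_rows:
  plan:
    - {"linear": [0, 0, -0.001], "turn": 0}
    - {"linear": [0, 0, -0.001], "turn": 0}
    - {"linear": [0, 0, 0], "turn": 0}

```text
time_s: 9.75
tool_pos: [528.7, -160.4, 121.6]
eef_rot: [0.876, 0.482, 0.0, 0.0]
wrist_force: [-1.3, -0.1, 2.8]
grip_width: 0.366
finger_force: 40.0
```

Request:
send_rows:
  plan:
    - {"linear": [0, 0, -0.001], "turn": 0}
    - {"linear": [0, 0, -0.001], "turn": 0}
    - {"linear": [0, 0, 0], "turn": 0}

```text
time_s: 10.12
tool_pos: [528.7, -160.4, 120.4]
eef_rot: [0.876, 0.482, 0.0, 0.0]
wrist_force: [-1.9, 0.8, 10.6]
grip_width: 0.368
finger_force: 40.0
```

Request:
send_rows:
  plan:
    - {"linear": [0, 0, 0.01], "turn": 0}
    - {"linear": [0, 0, 0.015], "turn": 0}
    - {"linear": [0, 0, 0.012], "turn": 0}
    - {"linear": [0, -0.025, 0], "turn": 0}
    - {"linear": [0, -0.025, 0], "turn": 0}

```text
time_s: 10.75
tool_pos: [528.2, -210.4, 157.1]
eef_rot: [0.876, 0.482, -0.0, -0.0]
wrist_force: [0.3, -0.4, -1.5]
grip_width: 0.366
finger_force: 40.0
```

Request:
send_rows:
  plan:
    - {"linear": [-0.0006, -0.025, 0], "turn": 0}
    - {"linear": [0, 0, 0], "turn": 0}
    - {"linear": [0, 0, 0], "turn": 0}

```text
time_s: 11.12
tool_pos: [527.4, -234.5, 156.5]
eef_rot: [0.876, 0.482, -0.0, -0.001]
wrist_force: [-0.1, -0.7, -2.6]
grip_width: 0.37
finger_force: 40.0
```

Request:
send_rows:
  plan:
    - {"linear": [0, 0, -0.005], "turn": 0}
    - {"linear": [0, 0, -0.005], "turn": 0}
    - {"linear": [0, 0, -0.002], "turn": 0}
    - {"linear": [0, 0, -0.002], "turn": 0}
    - {"linear": [0, 0, 0], "turn": 0}

```text
time_s: 11.75
tool_pos: [527.9, -235.2, 142.4]
eef_rot: [0.876, 0.482, -0.0, -0.0]
wrist_force: [-0.7, -0.6, -2.7]
grip_width: 0.367
finger_force: 40.0
```

Request:
send_rows:
  plan:
    - {"linear": [0, 0, -0.002], "turn": 0}
    - {"linear": [0, 0, -0.002], "turn": 0}
    - {"linear": [0, 0, 0], "turn": 0}

```text
time_s: 12.12
tool_pos: [528.2, -235.5, 138.8]
eef_rot: [0.876, 0.482, 0.0, 0.0]
wrist_force: [-0.2, -0.2, 1.6]
grip_width: 0.367
finger_force: 40.0
```

Request:
send_rows:
  plan:
    - {"linear": [0, 0, -0.002], "turn": 0}
    - {"linear": [0, 0, -0.002], "turn": 0}
    - {"linear": [0, 0, 0], "turn": 0}

```text
time_s: 12.5
tool_pos: [528.2, -235.5, 134.6]
eef_rot: [0.876, 0.482, 0.0, 0.0]
wrist_force: [0.1, -0.4, 1.2]
grip_width: 0.37
finger_force: 40.0
```

In the ring; down to just above the block level, then slowly.

Request:
send_rows:
  plan:
    - {"linear": [0, 0, -0.004], "turn": 0}
    - {"linear": [0, 0, -0.004], "turn": 0}
    - {"linear": [0, 0, -0.003], "turn": 0}
    - {"linear": [0, 0, -0.001], "turn": 0}
    - {"linear": [0, 0, 0], "turn": 0}

```text
time_s: 13.12
tool_pos: [528.2, -235.5, 122.7]
eef_rot: [0.876, 0.482, 0.0, 0.0]
wrist_force: [0.5, -0.4, 2.9]
grip_width: 0.369
finger_force: 40.0
```

Request:
send_rows:
  plan:
    - {"linear": [0, 0, -0.001], "turn": 0}
    - {"linear": [0, 0, -0.001], "turn": 0}
    - {"linear": [0, 0, -0.0005], "turn": 0}
    - {"linear": [0, 0, 0], "turn": 0}

```text
time_s: 13.62
tool_pos: [528.1, -235.5, 120.2]
eef_rot: [0.876, 0.482, 0.0, 0.0]
wrist_force: [0.7, -1.1, 2.5]
grip_width: 0.375
finger_force: 40.0
```

Request:
send_rows:
  plan:
    - {"linear": [0, 0, -0.001], "turn": 0}
    - {"linear": [0, 0, -0.001], "turn": 0}
    - {"linear": [0, 0, 0], "turn": 0}

```text
time_s: 14.0
tool_pos: [528.1, -235.5, 118.1]
eef_rot: [0.876, 0.482, 0.0, 0.0]
wrist_force: [1.7, 0.2, 3.0]
grip_width: 0.368
finger_force: 40.0
```

Request:
send_rows:
  plan:
    - {"linear": [0, 0, -0.002], "turn": 0}
    - {"linear": [0, 0, -0.002], "turn": 0}
    - {"linear": [0, 0, -0.002], "turn": 0}
    - {"linear": [0, 0, 0], "turn": 0}

```text
time_s: 14.5
tool_pos: [528.1, -235.4, 112.0]
eef_rot: [0.876, 0.482, 0.0, 0.0]
wrist_force: [1.6, -1.1, 3.0]
grip_width: 0.372
finger_force: 40.0
```

Request:
send_rows:
  plan:
    - {"linear": [0, 0, -0.002], "turn": 0}
    - {"linear": [0, 0, -0.001], "turn": 0}
    - {"linear": [0, 0, -0.001], "turn": 0}
    - {"linear": [0, 0, -0.001], "turn": 0}
    - {"linear": [0, 0, 0], "turn": 0}

```text
time_s: 15.12
tool_pos: [528.1, -235.4, 107.1]
eef_rot: [0.876, 0.482, 0.0, 0.0]
wrist_force: [1.0, -0.6, 4.1]
grip_width: 0.372
finger_force: 40.0
```

Request:
send_rows:
  plan:
    - {"linear": [0, 0, -0.001], "turn": 0}
    - {"linear": [0, 0, -0.001], "turn": 0}
    - {"linear": [0, 0, 0], "turn": 0}

```text
time_s: 15.5
tool_pos: [528.1, -235.4, 105.1]
eef_rot: [0.876, 0.482, 0.0, 0.0]
wrist_force: [2.2, -0.8, 3.8]
grip_width: 0.372
finger_force: 40.0
```

Pins are in the notches. Down towards the firm stop (TCP about 91).

Request:
send_rows:
  plan:
    - {"linear": [0, 0, -0.002], "turn": 0}
    - {"linear": [0, 0, -0.002], "turn": 0}
    - {"linear": [0, 0, -0.002], "turn": 0}
    - {"linear": [0, 0, -0.002], "turn": 0}
    - {"linear": [0, 0, 0], "turn": 0}

```text
time_s: 16.12
tool_pos: [528.0, -235.4, 97.0]
eef_rot: [0.876, 0.482, -0.0, -0.0]
wrist_force: [2.5, -0.9, 4.5]
grip_width: 0.372
finger_force: 40.0
```

Request:
send_rows:
  plan:
    - {"linear": [0, 0, -0.002], "turn": 0}
    - {"linear": [0, 0, -0.001], "turn": 0}
    - {"linear": [0, 0, -0.001], "turn": 0}
    - {"linear": [0, 0, 0], "turn": 0}

```text
time_s: 16.62
tool_pos: [528.1, -235.4, 93.1]
eef_rot: [0.876, 0.482, 0.0, 0.0]
wrist_force: [2.1, -2.1, 4.7]
grip_width: 0.371
finger_force: 40.0
```

Request:
send_rows:
  plan:
    - {"linear": [0, 0, -0.001], "turn": 0}
    - {"linear": [0, 0, -0.0005], "turn": 0}
    - {"linear": [0, 0, 0], "turn": 0}

```text
time_s: 17.0
tool_pos: [528.1, -235.4, 91.6]
eef_rot: [0.876, 0.482, 0.0, 0.0]
wrist_force: [2.5, -1.7, 4.1]
grip_width: 0.368
finger_force: 40.0
```

Request:
send_rows:
  plan:
    - {"linear": [0, 0, -0.001], "turn": 0}
    - {"linear": [0, 0, -0.0005], "turn": 0}
    - {"linear": [0, 0, 0], "turn": 0}

```text
time_s: 17.38
tool_pos: [528.1, -235.4, 90.7]
eef_rot: [0.876, 0.482, 0.0, 0.0]
wrist_force: [2.4, -0.3, 9.9]
grip_width: 0.37
finger_force: 40.0
```

Request:
send_rows:
  plan:
    - {"linear": [0, 0, -0.0005], "turn": 0}
    - {"linear": [0, 0, 0], "turn": 0}

```text
time_s: 17.62
tool_pos: [528.1, -235.4, 90.4]
eef_rot: [0.876, 0.482, 0.0, 0.0]
wrist_force: [1.2, -0.7, 10.9]
grip_width: 0.376
finger_force: 40.0
```

Request:
send_rows:
  plan:
    - {"linear": [0.0002, 0, 0], "turn": -5}
    - {"linear": [0.0002, -0.0001, 0], "turn": -5}
    - {"linear": [0.0002, -0.0002, 0], "turn": -5}
    - {"linear": [0, 0, 0], "turn": 0}
  force: 60

```text
time_s: 18.12
tool_pos: [528.2, -235.4, 90.3]
eef_rot: [0.932, 0.363, -0.0, -0.0]
wrist_force: [-0.3, -0.4, 12.8]
grip_width: 0.368
finger_force: 60.0
```

```bash
python3 -c "
from h import *
o=status.get_obs(); print(o['tool_pos'],o['eef_rot'],o['wrist_force'],o['moment'],o['grip_width'],o['finger_force'])"
```

```text
[ 528.19483944 -235.39901984   90.33795515] [ 9.31859371e-01  3.62819456e-01 -2.39186729e-04 -3.12311747e-04] [-0.31496414 -0.35037465 12.83410775] [-0.19556804  0.04930751 -0.10250242] 0.36819899524681066 59.99054431915283
```

Request:
send_rows:
  plan:
    - {"linear": [0.0002, -0.0002, 0], "turn": -5}
    - {"linear": [0.0002, -0.0002, 0], "turn": -5}
    - {"linear": [0, -0.0002, 0], "turn": -5}
    - {"linear": [0, 0, 0], "turn": 0}

```text
time_s: 18.62
tool_pos: [528.4, -235.8, 90.3]
eef_rot: [0.971, 0.238, -0.0, -0.0]
wrist_force: [-0.7, -0.5, 13.1]
grip_width: 0.368
finger_force: 60.0
```

Request:
send_rows:
  plan:
    - {"linear": [0, -0.0002, 0], "turn": -5}
    - {"linear": [0, -0.0002, 0], "turn": -5}
    - {"linear": [0, -0.0002, 0], "turn": -5}
    - {"linear": [0, 0, 0], "turn": 0}

```text
time_s: 19.12
tool_pos: [528.4, -236.4, 90.3]
eef_rot: [0.994, 0.109, -0.0, -0.0]
wrist_force: [0.2, 0.0, 12.6]
grip_width: 0.367
finger_force: 60.0
```

```bash
python3 -c "
from h import *
o=status.get_obs(); print(o['tool_pos'],o['eef_rot'],o['wrist_force'],o['moment'],o['grip_width'],o['finger_force'])"
```

```text
[ 528.43574519 -236.35137311   90.2823554 ] [ 9.94011947e-01  1.09269703e-01 -4.04717796e-04 -4.66565150e-04] [ 0.20888746  0.03237208 12.55380739] [-0.05596274  0.15580675 -0.00599841] 0.3674805962976007 59.991100430488586
```

Request:
send_rows:
  plan:
    - {"linear": [0, -0.0001, 0], "turn": -4}
    - {"linear": [0, -0.0001, 0], "turn": -4}
    - {"linear": [0, -0.0001, 0], "turn": -4}
    - {"linear": [0, 0, 0], "turn": 0}

```text
time_s: 19.62
tool_pos: [528.4, -236.7, 90.3]
eef_rot: [1.0, 0.005, -0.0, -0.0]
wrist_force: [-0.5, -0.1, 13.1]
grip_width: 0.372
finger_force: 60.0
```

```bash
python3 -c "
from h import *
o=status.get_obs(); print(o['tool_pos'],o['eef_rot'],o['wrist_force'],o['moment'],o['grip_width'],o['finger_force'])"
```

```text
[ 528.40725108 -236.69867767   90.27932807] [ 9.99987912e-01  4.87991172e-03 -4.65043832e-04 -3.83116531e-04] [-0.50028039 -0.13692984 13.09848941] [-0.09196795  0.11419337 -0.0350435 ] 0.37247406227309243 59.99093413352966
```

Request:
send_rows:
  plan:
    - {"linear": [0, 0, 0], "turn": -2}
    - {"linear": [0, 0, 0], "turn": -2}
    - {"linear": [0, 0, 0], "turn": 0}

```text
time_s: 20.0
tool_pos: [528.4, -236.8, 90.3]
eef_rot: [1.0, -0.03, -0.0, -0.0]
wrist_force: [-0.2, -0.8, 12.5]
grip_width: 0.37
finger_force: 60.0
```

```bash
python3 -c "
from h import *
o=status.get_obs(); print(o['tool_pos'],o['eef_rot'],o['wrist_force'],o['moment'],o['grip_width'],o['finger_force'])"
```

```text
[ 528.39283961 -236.75957561   90.28410804] [ 9.99556945e-01 -2.97589267e-02 -4.77312350e-04 -3.03970014e-04] [-0.22550869 -0.77733832 12.54274317] [-0.11530894  0.17022478 -0.05495787] 0.3696848693692383 59.99076068401337
```

Turned 61° so far with no stop torque; a few degrees more.

Request:
send_rows:
  plan:
    - {"linear": [0, 0, 0], "turn": -2}
    - {"linear": [0, 0, 0], "turn": -2}
    - {"linear": [0, 0, 0], "turn": 0}

```text
time_s: 20.38
tool_pos: [528.5, -236.7, 90.3]
eef_rot: [0.998, -0.065, -0.0, -0.0]
wrist_force: [-0.3, 1.1, 12.4]
grip_width: 0.366
finger_force: 60.0
```

```bash
python3 -c "
from h import *
o=status.get_obs(); print(o['tool_pos'],o['eef_rot'],o['wrist_force'],o['moment'])"
```

```text
[ 528.45981495 -236.73239111   90.31902989] [ 9.97910978e-01 -6.46019594e-02 -4.25750488e-04 -2.92854451e-04] [-0.25993234  1.11015816 12.3926142 ] [-0.15040134  0.09352723  0.04606438]
```

Request:
send_rows:
  plan:
    - {"linear": [0, 0, 0], "turn": -2}
    - {"linear": [0, 0, 0], "turn": -2}
    - {"linear": [0, 0, 0], "turn": 0}

```text
time_s: 20.75
tool_pos: [528.5, -236.5, 90.3]
eef_rot: [0.995, -0.099, -0.001, -0.0]
wrist_force: [0.6, 0.6, 11.9]
grip_width: 0.372
finger_force: 60.0
```

```bash
python3 -c "
from h import *
o=status.get_obs(); print(o['tool_pos'],o['eef_rot'],o['wrist_force'],o['moment'])
I,D=viewer.grab_frame('side'); cv2.imwrite('pics/c4.png',cv2.resize(I[125:215,250:370],(800,600),interpolation=cv2.INTER_CUBIC))"
```

```text
[ 528.45435051 -236.46393245   90.25617376] [ 9.95100562e-01 -9.88657272e-02 -5.40784360e-04 -3.84133821e-04] [ 0.59480377  0.60720742 11.94301086] [ 0.10657065 -0.00603272  0.52431494]
```

View pics/c4.png

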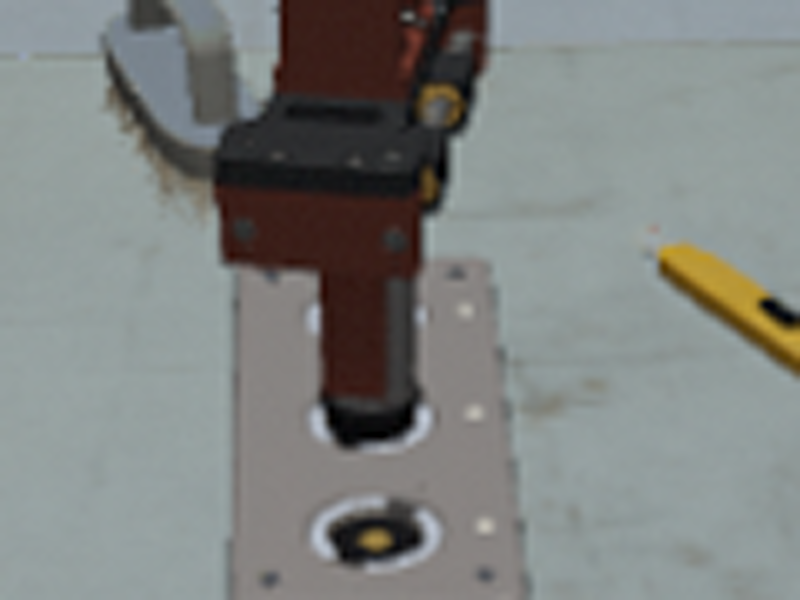

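Request:
send_rows:
  plan:
    - {"linear": [0, 0, 0], "turn": 2}
    - {"linear": [0, 0, 0.001], "turn": 1}
    - {"linear": [0, 0, 0.001], "turn": 0}
    - {"linear": [0, 0, 0.001], "turn": 0}
    - {"linear": [0, 0, 0], "turn": 0}

```text
time_s: 21.42
tool_pos: [528.3, -236.4, 92.3]
eef_rot: [0.997, -0.073, -0.001, -0.001]
wrist_force: [1.5, 2.0, 3.4]
grip_width: 0.367
finger_force: 60.0
```

Request:
send_rows:
  plan:
    - {"linear": [0, 0, 0.001], "turn": 0}
    - {"linear": [0, 0, 0.001], "turn": 0}
    - {"linear": [0, 0, 0], "turn": 0}

```text
time_s: 21.8
tool_pos: [528.4, -236.5, 94.5]
eef_rot: [0.997, -0.073, -0.001, -0.001]
wrist_force: [1.3, 3.3, 4.4]
grip_width: 0.367
finger_force: 60.0
```

Request:
send_rows:
  plan:
    - {"linear": [0, 0, 0.001], "turn": 0}
    - {"linear": [0, 0, 0.0005], "turn": 0}
    - {"linear": [0, 0, 0], "turn": 0}

```text
time_s: 22.18
tool_pos: [528.5, -236.6, 96.0]
eef_rot: [0.997, -0.073, -0.001, -0.001]
wrist_force: [0.3, 4.9, 3.5]
grip_width: 0.365
finger_force: 60.0
```

```bash
python3 -c "
from h import *
o=status.get_obs(); print(o['tool_pos'],o['eef_rot'],o['wrist_force'],o['moment'])"
```

```text
[ 528.47930418 -236.58392464   95.9585486 ] [ 9.97313250e-01 -7.32512640e-02 -5.11781073e-04 -5.21710187e-04] [0.30783501 4.92679502 3.53313277] [1.07407074 0.14067626 0.02256035]
```

Request:
send_rows:
  plan:
    - {"linear": [0, 0.0003, 0.0005], "turn": 0}
    - {"linear": [0, 0.0003, 0.0005], "turn": 0}
    - {"linear": [0, 0, 0], "turn": 0}

```text
time_s: 22.55
tool_pos: [528.6, -236.5, 97.1]
eef_rot: [0.997, -0.073, -0.0, -0.0]
wrist_force: [-1.2, 4.9, 3.2]
grip_width: 0.366
finger_force: 60.0
```

Request:
send_rows:
  plan:
    - {"linear": [0, 0.0003, 0.0005], "turn": 0}
    - {"linear": [0, 0, 0.0005], "turn": 0}
    - {"linear": [0, 0, 0], "turn": 0}

```text
time_s: 22.92
tool_pos: [528.5, -236.4, 97.5]
eef_rot: [0.997, -0.073, -0.0, -0.0]
wrist_force: [0.3, 0.5, -5.0]
grip_width: 0.368
finger_force: 60.0
```

Request:
send_rows:
  plan:
    - {"linear": [0, 0, -0.0006], "turn": 0}
    - {"linear": [0, 0, 0], "turn": 0}

```text
time_s: 23.18
tool_pos: [528.7, -236.4, 97.5]
eef_rot: [0.997, -0.073, -0.0, 0.0]
wrist_force: [-1.0, 1.2, -2.2]
grip_width: 0.366
finger_force: 60.0
```

Request:
send_rows:
  plan:
    - {"linear": [0, 0, 0], "turn": 0}
    - {"linear": [0, 0, 0], "turn": 0}
    - {"linear": [0, 0, 0], "turn": 0}
    - {"linear": [0, 0, 0], "turn": 0}
    - {"linear": [0, 0, 0], "turn": 0}
  claw: 0.6

```text
time_s: 23.8
tool_pos: [529.1, -236.3, 97.6]
eef_rot: [0.997, -0.073, 0.0, 0.0]
wrist_force: [-0.6, -0.4, 0.8]
grip_width: 0.796
finger_force: 0.0
```

Request:
send_rows:
  plan:
    - {"linear": [0, 0, 0.03], "turn": 0}
    - {"linear": [0, 0, 0.05], "turn": 0}
    - {"linear": [0, 0, 0.05], "turn": 0}
    - {"linear": [-0.03, 0.05, 0.0], "turn": 0}
    - {"linear": [-0.03, 0.05, 0], "turn": 0}

```text
time_s: 24.42
tool_pos: [468.9, -135.7, 228.3]
eef_rot: [0.997, -0.074, 0.001, 0.0]
wrist_force: [0.1, 0.7, 0.3]
grip_width: 0.797
finger_force: 0.0
```

Request:
send_rows:
  plan:
    - {"linear": [-0.03, 0.05, 0], "turn": 0}
    - {"linear": [-0.03, 0.05, 0], "turn": 0}
    - {"linear": [0, 0.05, 0], "turn": 0}
    - {"linear": [0, 0, 0.0], "turn": 0}
    - {"linear": [0, 0, 0], "turn": 0}

```text
time_s: 25.05
tool_pos: [409.3, 13.5, 227.7]
eef_rot: [0.997, -0.073, 0.0, 0.0]
wrist_force: [0.2, -0.9, 0.9]
grip_width: 0.802
finger_force: 0.0
```

```bash
python3 - <<'E'
from h import *
C=np.zeros((600,800,3),np.uint8)
I,D=viewer.grab_frame("top"); C[:480,:480]=cv2.resize(I[195:275,397:477],(480,480),interpolation=cv2.INTER_CUBIC)
for r in models.trace("top","long_battery_center")[:1]:
    P,_=pts("top",D,r["pixels"]); z=np.percentile(P[:,2],90); print(r["conf"],np.median(P[P[:,2]>z-8],0),P[P[:,2]>z-8].mean(0))
J,D=viewer.grab_frame("side"); C[:400,482:800]=cv2.resize(J[145:225,275:338],(318,400),interpolation=cv2.INTER_CUBIC)
for r in models.trace("side","long_battery_center")[:1]:
    P,_=pts("side",D,r["pixels"]); z=np.percentile(P[:,2],90); print(r["conf"],z,P[P[:,2]>z-5].mean(0))
cv2.imwrite("pics/c5.png",C); print(status.get_obs()["time_s"])
E
```

```text
0.79 [ 525.85864259 -233.94474212  142.19669049] [ 525.10688097 -234.18500366  142.36303178]
0.89 141.32028349456633 [ 524.2475084  -226.58242664  141.17950906]
25.25
```

View pics/c5.png

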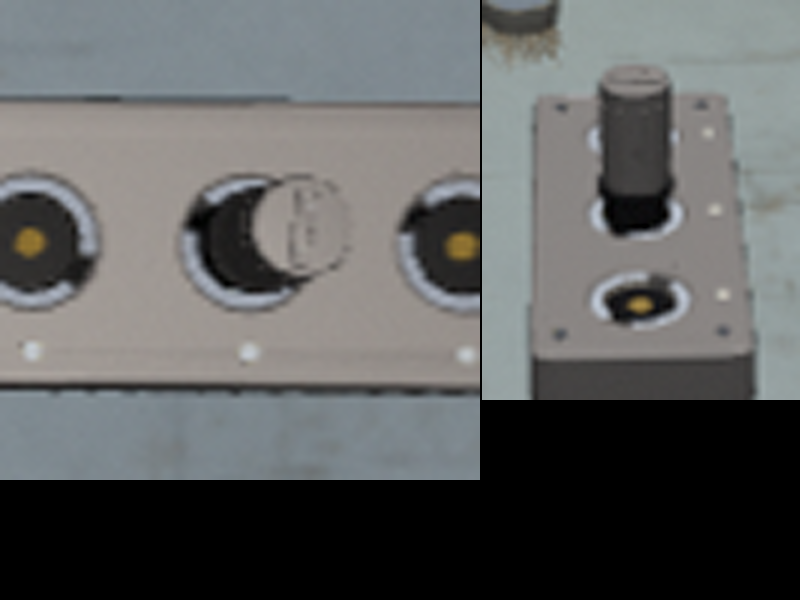

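The pictures show the battery upright in the middle bay. Its top is at z ≈ 141.5 mm, as expected when locked, with the ridge along the charger's x axis at pixels (305, 228) of the crop. I'm handing in.

```bash
python3 -c "
from h import *
print(manip.finish_job())"
```

```text
the job is handed in; nothing more can be done
None
```

The long battery is locked and released in the middle bay (`bay_2`), and the job was handed in at about 25 s; the +y end bay (`bay_1`) had a stop block and was backed out of at about 11 N, and the arm was kept clear of the short battery and the wine glass.

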